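# Index the sharpening stone to the red mark and torque its lock

### The arm

A 7-joint arm with a two-finger parallel gripper is mounted at the origin on the work surface. World frame = base frame: x ahead of the robot, y to its left, z up, the work surface at z = 0. Lengths are in mm, angles in rad, forces in N, time in s.
With the tool pointing down it reaches from about 400 to 875 mm from the base axis. Payload 19.3 kg.
Tool frame: the origin (TCP) lies on the centre line of the jaws, within the pads' length; the fingertips stand 17 mm ahead of it and the grasp point (between the pads) lies 2 mm behind it; z points along the fingers, y is the direction in which the jaws open and shut (so a half turn about z gives the same grasp; the last joint's range is limited). The gripper opens to 85 mm and grips with 20 to 120 N. Pads are 22 mm wide; open, the fingers measure 114 mm over their backs; the gripper's body (76 mm by 85 mm) begins 54 mm behind the grasp point. The pads swing forward as they close: fully open they stand 13 mm farther back than shut.
Start: joints at [1.079, 0.521, -0.036, 1.599, 0.021, 1.021, -0.113], TCP at [255.849, -570.225, 248.291] pointing down, gripper open.
Joint ranges: [-2.91, 2.91], [-0.3, 2.13], [-1.5, 1.42], [0.17, 2.43], [-1.26, 4.41], [0.16, 1.93], [-2.52, 2.52]. Speed limits (rad/s): [1.89, 1.89, 2.39, 2.39, 3.01, 3.01, 3.01].

### API

Orientations are given as a unit quaternion [x, y, z, w].
In Python, from workcell import * gives the robot as it stands. The module is installed in compiled form; this text tells all that it offers. Calls block until the motion is done:
- movep(position, orientation): joint-space move of the TCP to a pose.
- line_to(position, rotation=None, velocity=150, contact_N=None): straight line of the TCP; rotation=None keeps the orientation; velocity is the mean speed in mm/s. With contact_N (N) it stops when the force on the tool has changed by that much, and returns True; else False.
- move_j(angles): joint-space move.
- command_gripper(opening, grip_force=None): finger opening in mm; grip_force is the grip in N (None keeps the last); returns when the fingers have stopped.
- wait(seconds).
- solve_ik(position, orientation): joint angles nearest the present ones, or None.
- sense(): the state.
- snapshot(name): name is "scene" or "top"; returns a dict with "image" (480x640x3 uint8, red, green, blue), "z_map" (480x640 float32, mm along the optical axis (not along the pixel's ray), 0 where there is no reading), "vfov" (degrees; the focal length in pixels is half the picture's height over the tangent of half this angle, whatever the lens; pixels are square), "cx", "cy" (the principal point, pixels), "R" (3x3) and "t" (3): a world point X has camera coordinates R X + t. Camera axes: x right, y down, z forward; pixel columns grow to the right and rows downward; lengths in mm; the calibration is good to about 2 mm. A picture is of the moment at which its call begins.
A pose or a line that the arm cannot do raises MotionError and nothing moves.
- sign_off(): hands the job in, once; it reports no verdict.
The state is a dict: "time": time; "qpos": joint angles; "qd": joint speeds; "joint_torque": joint torques, N m; "ee_pos": TCP position; "orientation": TCP orientation; "contact_force": force on the tool from outside, world axes, zero at the start; "torque": the same for the moment, N m; "gripper_width": finger opening in mm.
Only numpy, scipy, OpenCV 4.12 (cv2) and the standard library are available. Lean on these libraries where they do the work, as an engineer would, in place of code of your own. Each camera call takes 0.05 s, during which the arm holds its last target.

### The job

Swivel the stone holder, click by click, by pushing its black post either way until the yellow pointer rests in the notch at the red marker button. Then tighten the lock: push the red torque handle clockwise until its hinge breaks over, stop there without folding it far, and let it spring back straight. Leave the spare whetstone, the bottle and the honing block where they are.

Things in the scene. Friction and masses are not known exactly. Their poses are not given: they have to be found in the camera images.
- swivel_base: Fixed green steel base on the work surface: a round dial, radius 168 mm, 12 mm thick, with a dark hub; an ear on its +x +y side carries the lock bolt. Origin: on the vertical swivel axis, at the work surface (z = 0). Its place and yaw vary. Its z axis points up.
- swivel (a joint): Turning angle of the stone holder in rad, positive counter-clockwise seen from above. At 0 the black post points to the base's -x side. It clicks into spring notches at every multiple of 15 degrees (0.2618 rad) from -30 to +120 degrees and rests only in notches. About 0.5 N m (some 3 to 5 N at the post) takes it out of a notch; once past half-way it snaps by itself, about 7 degrees ahead of the pusher, into the next notch. It does not run on further.
- post (a point): Centre of the upright black push post: cylinder of 28 mm diameter, from 54 to 98 mm above the work surface, 120 mm from the swivel axis, on the end of the stone holder (steel tray 78 mm wide with a grey and orange stone whose top is 75 mm above the work surface). The point is at 76 mm height.
- pointer (a point): The spot on the dial to which the small yellow pointer under the post end points: 150 mm from the swivel axis in the post's direction, 18 mm above the work surface. The yellow tip itself ends about 3 mm short of it, 37 mm above the work surface.
- marker_red: Red marker button, 16 mm across, 6 mm tall, fixed on the dial 150 mm from the swivel axis at one of the notches. Origin: centre of its underside (12 mm above the work surface). Its notch differs from start to start (two more buttons, blue and white, stand at other notches and do not matter); it can lie either way round from the post, 2 to 6 clicks off.
- lock (a joint): Turn of the lock bolt in rad, positive clockwise seen from above; starts slack at 0 to 0.25, turns against light friction (about 0.22 N m) and comes up hard at 0.6, where it is tight. It stays where it is left.
- bolt_axis (a point): Point on the vertical axis of the lock bolt, 70 mm above the work surface, at +100 mm x, +190 mm y from the swivel axis in the base's frame. From here a steel head reaches 45 mm to the hinge of the torque handle; the handle points roughly to the base's -x side.
- handle_pivot (a point): Vertical hinge pin of the torque handle, 45 mm from the bolt axis, 70 mm above the work surface.
- breakover (a joint): Fold of the torque handle at its hinge in rad, positive clockwise from above. 0 = straight. A preloaded spring keeps it straight up to 1.0 N m about the pivot (about 9 N at the grip centre); when the bolt is tight it then folds, needing only a little more force. About 0.10 counts as broken over; more than 0.35 is too far. Let go, it springs back to 0.
- handle_grip (a point): Centre of the handle's red grip: level cylinder of 28 mm diameter, 85 mm long (72 to 157 mm from the hinge pin), axis 70 mm above the work surface, so from 56 to 84 mm. The point is 115 mm from the hinge pin and 160 mm from the bolt axis when straight. There is free air below it down to the base or the work surface.
- whetstone: Loose spare whetstone on a wooden board, 200 x 66 x 37 mm, lying to the right of the base. Origin: centre of its underside. Not to be moved.
- oil_can: Loose yellow bottle, 60 mm across, 140 mm tall, standing to the left. Origin: centre of its underside. Not to be moved.
- honing_block: Loose wooden honing block, 150 x 50 x 36 mm, far left. Origin: centre of its underside. Not to be moved.

How it is judged:
By the outcome, as a careful person would: the job done as asked, in the order asked, and still so for the second after the job is handed in, with the robot touching nothing.
It also fails if it takes over 58 s, if anything falls off the work surface, if the arm or the gripper's body presses on something with over 40 N, if the wrist force passes 120 N, or if a joint passes its speed limit or range.

## Working session

There is one attempt and no reset: what is moved stays moved. The work goes in short steps, each a Python script; the robot and the scene stay as the last script left them, time stands still between calls to the robot, and variables do not carry over. Pictures are saved under pics/ and viewed, and the job is handed in when it is done.

```bash
mkdir -p pics; cat > h.py <<'E'
from workcell import *
import numpy as np, cv2, pickle
def snap(n,tag):
    s=snapshot(n); cv2.imwrite(f'pics/{tag}.png',cv2.cvtColor(s['image'],cv2.COLOR_RGB2BGR)); pickle.dump(s,open(f'{tag}.pkl','wb')); return s
def f_of(s): return 240/np.tan(np.radians(s['vfov'])/2)
def ray(s,u,v):
    R=np.array(s['R']);t=np.array(s['t']);f=f_of(s)
    return -R.T@t, R.T@np.array([(u-s['cx'])/f,(v-s['cy'])/f,1])
def onz(s,u,v,z):
    c,d=ray(s,u,v); return c+d*(z-c[2])/d[2]
def depth(s,u,v):
    c,d=ray(s,u,v); return c+d*s['z_map'][int(v),int(u)]
def two(s1,p1,s2,p2):
    a,d=ray(s1,*p1);b,e=ray(s2,*p2)
    k=np.linalg.lstsq(np.array([d,-e]).T,b-a,rcond=None)[0]
    P=a+k[0]*d;Q=b+k[1]*e
    return (P+Q)/2,np.linalg.norm(P-Q)
E
python3 - <<'E'
from h import *
for n in('scene','top'):
    s=snap(n,n+'0'); print(n,s['vfov'],s['cx'],s['cy'],-np.array(s['R']).T@np.array(s['t']))
st=sense();print(st['time'],st['ee_pos'],st['orientation'],st['gripper_width'])
E
```

```text
scene 45.01951899663494 324.1179508307585 242.97722049975377 [1424.63861153 -471.8804666   918.17699725]
top 52.21343930252197 323.6449568856726 236.44524127629367 [ 411.78951248    8.23089007 1132.47631744]
0.1 [ 255.74206168 -570.00401995  247.81468287] [ 9.77844763e-01  2.09330824e-01 -1.37724125e-04 -4.54588599e-04] 85.24713965113445
```

View pics/scene0.png

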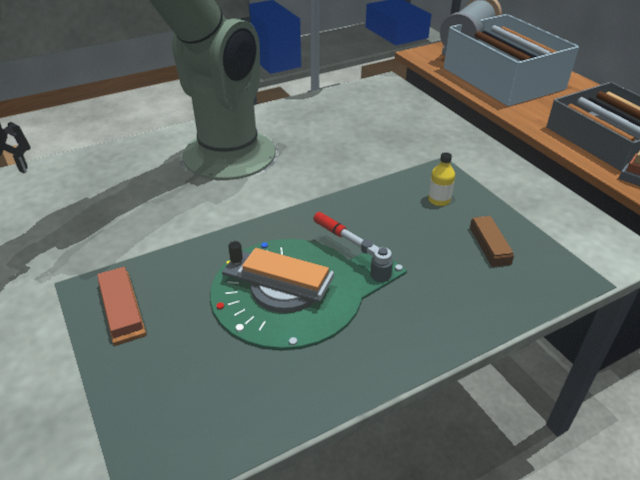

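View pics/top0.png

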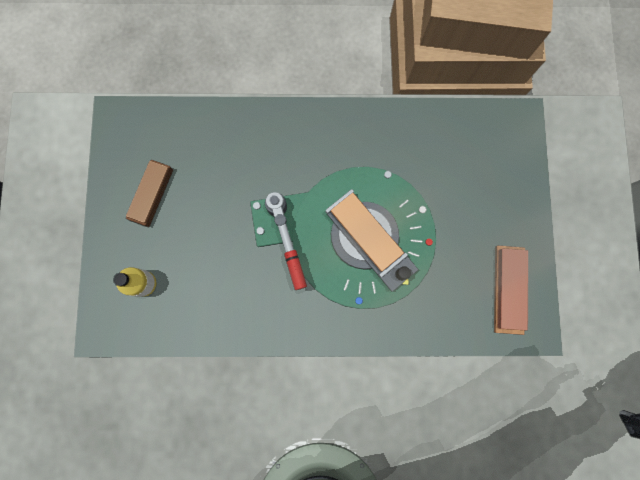

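The scene view shows the post at (235,250) and the red button at (221,305). In the top view the post is at (404,272), the red button at (429,242), the grip at (294,270) and the bolt head at (276,201). Next I'll measure them from masks in both views.

```bash
cat > m.py <<'E'
from h import *
def blobs(s,fn,amin=8):
    hsv=cv2.cvtColor(s['image'],cv2.COLOR_RGB2HSV).astype(int); m=fn(hsv[...,0],hsv[...,1],hsv[...,2]).astype(np.uint8)
    n,l,st,c=cv2.connectedComponentsWithStats(m)
    return [(st[i,4],*c[i].round(1)) for i in range(1,n) if st[i,4]>=amin],m,l
red=lambda h,s,v:((h<5)|(h>174))&(s>190)&(v>70)
blue=lambda h,s,v:(h>100)&(h<125)&(s>140)&(v>80)
yel=lambda h,s,v:(h>22)&(h<34)&(s>150)&(v>100)
green=lambda h,s,v:(h>65)&(h<90)&(s>120)
black=lambda h,s,v:(v<45)
E
python3 - <<'E'
from m import *
S={n:pickle.load(open(n+'0.pkl','rb')) for n in('scene','top')}
for n,s in S.items():
    for k,f in dict(red=red,blue=blue,yel=yel,green=green,black=black).items():
        b=blobs(s,f)[0]; print(n,k,[(int(a),float(x),float(y)) for a,x,y in b if 190<x<460 and 150<y<340])
s=S['top']
for u,v in[(429,242),(404,272),(294,270),(276,201),(360,205),(300,285),(250,300)]: print(u,v,depth(s,u,v).round(1))
E
python3 -c "
import cv2
a=cv2.imread('pics/top0.png')[150:320,230:450];cv2.imwrite('pics/topz.png',cv2.resize(a,None,fx=3.5,fy=3.5,interpolation=cv2.INTER_CUBIC))
a=cv2.imread('pics/scene0.png')[190:350,200:420];cv2.imwrite('pics/scz.png',cv2.resize(a,None,fx=3.5,fy=3.5,interpolation=cv2.INTER_CUBIC))"
```

```text
scene red [(18, 219.9, 304.8)]
scene blue [(30, 263.9, 244.2)]
scene yel [(373, 443.1, 174.3), (59, 438.3, 202.1)]
scene green []
scene black [(10, 442.7, 159.3), (11, 447.7, 159.7), (121, 235.5, 255.4)]
top red []
top blue [(32, 358.5, 300.5)]
top yel []
top green []
top black []
429 242 [ 578.9 -253.5   14.7]
404 272 [ 502.1 -178.6   97.7]
294 270 [507.6  55.2  83.8]
276 201 [ 411.8    8.2 1132.5]
360 205 [653.  -89.3  72.8]
300 285 [475.7  42.2  81.6]
250 300 [446.4 158.9   1.5]
```

View pics/topz.png

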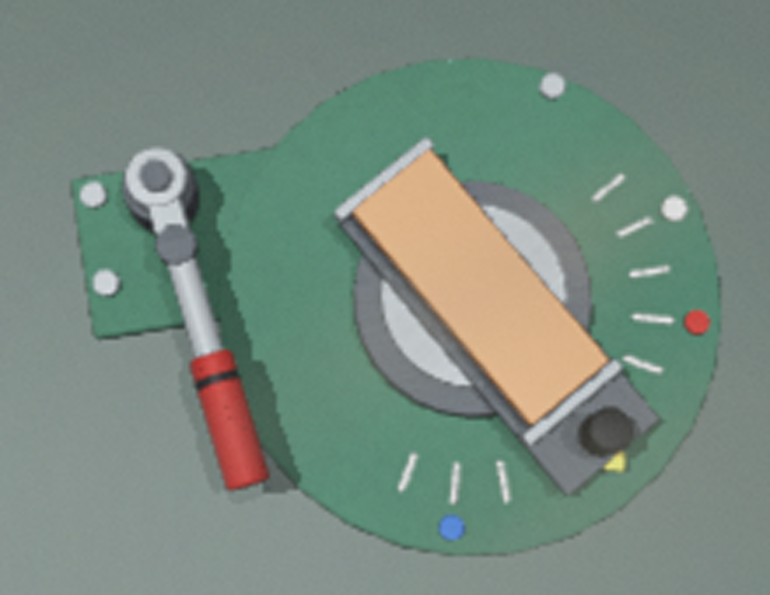

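View pics/scz.png

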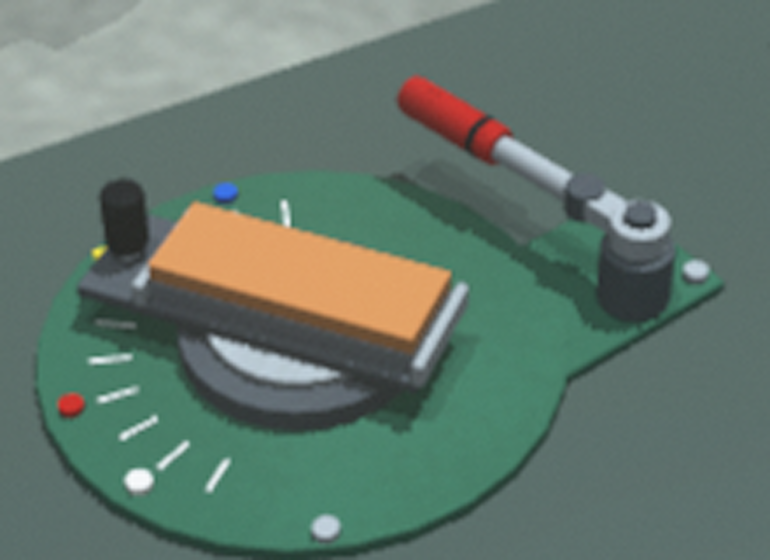

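The crops show the post two or three clicks clockwise (seen from above) of the red button, with no contact between things. Now the metric fits.

```bash
cat > meas.py <<'E'
from m import *
from scipy.optimize import least_squares
red=lambda h,s,v:((h<8)|(h>172))&(s>150)&(v>60)
yel=lambda h,s,v:(h>22)&(h<34)&(s>90)&(v>100)
green=lambda h,s,v:(h>65)&(h<90)&(s>90)&(v>50)
black=lambda h,s,v:(v<50)
blue=lambda h,s,v:(h>100)&(h<125)&(s>120)&(v>80)
def pick(s,f,box,amin=8):
    b=[q for q in blobs(s,f,amin)[0] if box[0]<q[1]<box[2] and box[1]<q[2]<box[3]]
    return max(b) if b else None
def circle(S):
    # dial rim from top view, z=12
    b,m,l=blobs(S['top'],green); m=cv2.morphologyEx(m,cv2.MORPH_OPEN,np.ones((3,3)))
    c=max(cv2.findContours(m,cv2.RETR_EXTERNAL,cv2.CHAIN_APPROX_NONE)[0],key=cv2.contourArea)[:,0]
    P=np.array([onz(S['top'],u,v,12)[:2] for u,v in c])
    fn=lambda x:np.hypot(*(P-x[:2]).T)-x[2]
    r=least_squares(fn,[570,-105,168],loss='soft_l1',f_scale=2)
    return r.x,np.median(abs(fn(r.x)))
E
python3 - <<'E'
from meas import *
S={n:pickle.load(open(n+'0.pkl','rb')) for n in('scene','top')}
C,e=circle(S); print('dial',C.round(1),e.round(2)); C=C[:2]
def rep(k,f,bt,bs):
    a=pick(S['top'],f,bt);b=pick(S['scene'],f,bs); print(k,a,b)
    if a is not None and b is not None:
        P,e=two(S['top'],a[1:],S['scene'],b[1:]); d=P[:2]-C
        print('  ',P.round(1),'gap',e.round(1),'r',np.hypot(*d).round(1),'ang',np.degrees(np.arctan2(d[1],d[0])).round(1))
rep('red',red,(415,230,445,255),(205,290,235,320))
rep('blue',blue,(340,290,375,310),(250,235,280,255))
rep('yel',yel,(395,270,420,290),(220,255,240,270))
rep('post',black,(390,260,420,285),(225,235,250,270))
rep('grip',red,(280,245,310,295),(310,205,350,240))
s=S['top']
# ray/depth points of post top, grip region, bolt head
Z=s['z_map'];v,u=np.mgrid[0:480,0:640];c,_=ray(s,0,0);f=f_of(s);R=np.array(s['R'])
W=(np.dstack([(u-s['cx'])/f,(v-s['cy'])/f,np.ones_like(u)])*Z[...,None])@R+c
hsv=cv2.cvtColor(s['image'],cv2.COLOR_RGB2HSV).astype(int)
m=(W[...,2]>90)&(W[...,2]<110)&(u>385)&(u<425)&(v>255)&(v<290)&(hsv[...,2]<70)&(Z>0)
p=W[m].mean(0);d=p[:2]-C;print('posttop',m.sum(),p.round(1),np.hypot(*d),np.degrees(np.arctan2(d[1],d[0])))
rm=red(hsv[...,0],hsv[...,1],hsv[...,2])&(u<320)&(u>270)&(v>230)&(v<300)
q=np.argwhere(rm);print('grip px',q.min(0),q.max(0),len(q))
P=np.array([onz(s,b,a,73)[:2] for a,b in q]);mu=P.mean(0);w,V=np.linalg.eigh(np.cov((P-mu).T));ax=V[:,1];t=(P-mu)@ax
print('grip',mu.round(1),ax.round(3),t.min(),t.max(),'w',np.ptp((P-mu)@V[:,0]))
hm=(u>262)&(u<290)&(v>188)&(v<215)&(Z>0)&(W[...,2]>60)&(W[...,2]<130);print('bolt',W[hm].mean(0).round(1),hm.sum(),W[hm][:,2].max())
print('bolt ray',onz(s,274.3,200.3,85).round(1), 'scene',two(s,(274.3,200.3),S['scene'],(382.5,251.5)))
print('hinge', two(s,(280,219),S['scene'],(367,246)))
E
```

```text
dial [-94547.8 -52912.2 108967.1] 7.56
red (np.int32(32), np.float64(428.5), np.float64(241.5)) (np.int32(33), np.float64(219.8), np.float64(305.2))
   [ 579.4 -252.1   18. ] gap 1.0 r 108730.3 ang 29.0
blue (np.int32(39), np.float64(358.6), np.float64(300.1)) (np.int32(35), np.float64(263.9), np.float64(244.5))
   [445.3 -88.6  18.7] gap 0.8 r 108692.3 ang 29.1
yel (np.int32(18), np.float64(405.9), np.float64(281.7)) (np.int32(11), np.float64(227.7), np.float64(261.6))
   [ 485.  -193.2   41.6] gap 1.9 r 108676.2 ang 29.0
post None (np.int32(156), np.float64(235.2), np.float64(254.5))
grip (np.int32(324), np.float64(296.2), np.float64(273.3)) (np.int32(212), np.float64(325.2), np.float64(220.4))
   [500.2  49.   77.6] gap 3.8 r 108807.2 ang 29.1
posttop 26 [ 504.9 -173.4   96.4] 108703.27333857218 29.023189712590106
grip px [250 285] [288 305] 385
grip [508.2  53. ] [-0.956 -0.293] -43.65707634345003 39.83701384052814 w 24.736162639373156
bolt [655.6  98.9  80.5] 304 90.85834527938414
bolt ray [660.4  99.5  85. ] scene (array([660.92580389,  99.88592773,  83.16951054]), np.float64(0.5047734013656692))
hinge (array([620.62360457,  86.88752304,  73.976569  ]), np.float64(1.003741985117426))
```

```bash
python3 - <<'E'
from meas import *
S={n:pickle.load(open(n+'0.pkl','rb')) for n in('scene','top')}
s=S['top'];hsv=cv2.cvtColor(s['image'],cv2.COLOR_RGB2HSV)
for u,v in[(360,180),(320,200),(425,225),(330,290),(200,200),(300,120)]:print(hsv[v,u],end=' ')
g=lambda h,s,v:(h>65)&(h<88)&(s>110)
b,m,l=blobs(s,g,200);print(b)
m=cv2.morphologyEx(m,cv2.MORPH_OPEN,np.ones((3,3)))
c=max(cv2.findContours(m,cv2.RETR_EXTERNAL,cv2.CHAIN_APPROX_NONE)[0],key=cv2.contourArea)[:,0]
# ear side excluded
P=np.array([onz(s,u,v,12)[:2] for u,v in c if u>335]); P=P[np.hypot(*(P-[576,-102]).T)>150]
fn=lambda x:np.hypot(*(P-x[:2]).T)-x[2]
r=least_squares(fn,[570,-105,168],loss='soft_l1',f_scale=2).x;print('dial',r.round(1),np.median(abs(fn(r))),len(P))
C=r[:2]
bolt=np.array([660.5,99.7])
d=bolt-C;print('bolt dist',np.hypot(*d),'exp 214.7; yaw',np.degrees(np.arctan2(d[1],d[0])-np.arctan2(190,100)))
for k,p in dict(red=(579.4,-252.1),blue=(445.3,-88.6),yel=(485,-193.2),post=(504,-175)).items():
    d=np.array(p)-C;print(k,np.hypot(*d).round(1),np.degrees(np.arctan2(d[1],d[0])).round(1))
for p in [(429,222),(429,241)]:pass
E
```

```text
[ 76  90 139] [ 77  92 139] [ 77  88 133] [ 77  90 139] [ 79  25 141] [ 77  28 128] []Traceback (most recent call last):
  File "<stdin>", line 8, in <module>
ValueError: max() iterable argument is empty
```

```bash
cat > dial.py <<'E'
from meas import *
def dial(s):
    g=lambda h,s,v:(h>65)&(h<88)&(s>60)&(v>60)
    b,m,l=blobs(s,g,200)
    m=cv2.morphologyEx(m,cv2.MORPH_OPEN,np.ones((3,3)))
    c=max(cv2.findContours(m,cv2.RETR_EXTERNAL,cv2.CHAIN_APPROX_NONE)[0],key=cv2.contourArea)[:,0]
    P=np.array([onz(s,u,v,12)[:2] for u,v in c if u>335]); P=P[np.hypot(*(P-[576,-102]).T)>150]
    fn=lambda x:np.hypot(*(P-x[:2]).T)-x[2]
    r=least_squares(fn,[570,-105,168],loss='soft_l1',f_scale=2).x
    return r,np.median(abs(fn(r))),len(P)
E
python3 - <<'E'
from dial import *
s=pickle.load(open('top0.pkl','rb'))
r,e,n=dial(s);print('dial',r.round(1),e,n)
C=r[:2]
bolt=np.array([660.5,99.7])
d=bolt-C;print('bolt dist',np.hypot(*d),'exp 214.7; yaw',np.degrees(np.arctan2(d[1],d[0])-np.arctan2(190,100)))
for k,p in dict(red=(579.4,-252.1),blue=(445.3,-88.6),yel=(485,-193.2),post=(504,-175)).items():
    d=np.array(p)-C;print(k,np.hypot(*d).round(1),np.degrees(np.arctan2(d[1],d[0])).round(1))
E
```

```text
dial [ 605.  -103.2  154.7] 2.0345462805074988 121
bolt dist 210.34686420255616 exp 214.7; yaw 12.467907615100453
red 151.1 -99.8
blue 160.4 174.8
yel 150.0 -143.1
post 123.9 -144.6
```

```bash
python3 - <<'E'
from dial import *
s=pickle.load(open('top0.pkl','rb'))
g=lambda h,s,v:(h>65)&(h<88)&(s>60)&(v>60)
b,m,l=blobs(s,g,200)
c=np.argwhere(m);c=c[(c[:,1]>230)&(c[:,1]<450)&(c[:,0]>155)&(c[:,0]<320)][:,::-1]
hull=cv2.convexHull(c.astype(np.int32))[:,0]
P=np.array([onz(s,u,v,12)[:2] for u,v in hull if u>330])
for rr in(None,168):
    fn=lambda x:np.hypot(*(P-x[:2]).T)-(x[2] if rr is None else rr)
    r=least_squares(fn,[570,-105,168],loss='soft_l1',f_scale=2).x;print(r.round(1),fn(r).round(1))
red,blue,bolt=map(np.array,[(579.4,-252.1),(445.3,-88.6),(660.5,99.7)])
fn=lambda x:[np.hypot(*(red-x))-150,np.hypot(*(blue-x))-150,np.hypot(*(bolt-x))-214.7]
x=least_squares(fn,[580,-103]);print(x.x,fn(x.x))
C=x.x
d=bolt-C;print('yaw',np.degrees(np.arctan2(d[1],d[0])-np.arctan2(190,100)))
for k,p in dict(red=red,blue=blue,yel=(485,-193.2),post=(504,-175)).items():
    d=np.array(p)-C;print(k,np.hypot(*d).round(1),np.degrees(np.arctan2(d[1],d[0])).round(1))
E
```

```text
[ 595.  -102.4  166.2] [ 0.6  1.   0.8  0.6  0.1 -0.3 -1.2 -0.7 -1.1 -0.1 -0.6 -0.6 -0.7 -1.
 -0.7 -0.7  1.1  0.4  0.7  0.8  0.7  0.6 -0.3 -0.8 -0.1 -0.3  0.5 -0.1
  0.2 -0.1  0.2 -0.5 -0.3 -0.5  0.6  0.2  0.5  0.9]
[ 595.6 -100.3  168. ] [ 0.9  1.3  1.2  0.9  0.4 -0.1 -1.  -0.6 -1.1 -0.3 -1.  -1.  -1.2 -1.7
 -1.6 -1.7 -0.2 -1.1 -0.9 -1.  -1.1 -1.5 -3.5 -3.6 -2.8 -2.5 -1.3 -1.5
 -1.  -1.3 -0.8 -1.2 -0.8 -0.9  0.4  0.3  0.6  1. ]
[ 594.36105453 -103.67438865] [np.float64(-0.8222695616325666), np.float64(-0.1786558214475349), np.float64(-0.8413970297875437)]
yaw 9.743608998317551
red 149.2 -95.8
blue 149.8 174.2
yel 141.3 -140.7
post 115.1 -141.7
```

Everything fits a grid with yaw ≈9.4°: blue is at −15°, the post at +30° and red at +75°. That means three clicks counter-clockwise. I'll check IK over the whole plan before moving.

```bash
cat >> h.py <<'E'
C=np.array([594.7,-103.0]);B=np.array([660.5,99.7]);YAW=9.4
def q(phi): a=np.radians(phi)/2; return [np.cos(a),np.sin(a),0.,0.]
def pol(c,r,a): a=np.radians(a); return np.array([c[0]+r*np.cos(a),c[1]+r*np.sin(a)])
def P3(p,z): return [float(p[0]),float(p[1]),float(z)]
E
python3 - <<'E'
from h import *
for a in(-162,-154,-135,-113): print(a,np.round(solve_ik(P3(pol(C,122,a),82),q(a+180)),2))
for a in(217,207,185,160):
  for off in(180,0):
    j=solve_ik(P3(pol(B,160,a),68),q(a-off)); print(a,off,None if j is None else np.round(j,2))
j=solve_ik(P3(pol(C,122,-162),180),q(18)); print(np.round(j,2))
movep(P3(pol(C,122,-162),180),q(18))
command_gripper(0,40)
st=sense();print(st['time'],np.round(st['ee_pos'],1),st['gripper_width'],np.round(st['contact_force'],2))
line_to(P3(pol(C,122,-162),83),velocity=100,contact_N=6)
st=sense();print(st['time'],np.round(st['ee_pos'],1),np.round(st['contact_force'],2))
snap('scene','scene1');snap('top','top1')
E
python3 -c "
import cv2,numpy as np
a=cv2.imread('pics/top1.png')[150:320,230:450];b=cv2.imread('pics/scene1.png')[170:340,200:420]
cv2.imwrite('pics/z1.png',cv2.resize(np.vstack([a,b]),None,fx=1.75*2*.5*1,fy=1.75,interpolation=cv2.INTER_CUBIC))"
```

```text
-162 [ 0.27  0.59 -0.13  2.05  0.15  0.52 -1.23]
-154 [ 0.31  0.6  -0.15  2.02  0.16  0.53 -1.07]
-135 [ 0.38  0.64 -0.18  1.93  0.2   0.59 -0.72]
-113 [ 0.44  0.69 -0.23  1.81  0.24  0.67 -0.34]
217 180 [ 0.04  0.65 -0.21  1.96  0.24  0.55 -1.26]
217 0 [ 0.7   1.06 -1.28  1.93  1.15  1.15  1.15]
207 180 [-0.04  0.63 -0.17  2.    0.2   0.52 -1.45]
207 0 [ 0.57  0.9  -1.08  1.97  1.01  0.95  1.  ]
185 180 [-0.16  0.62 -0.17  2.03  0.21  0.51 -1.97]
185 0 [ 0.31  0.76 -0.82  2.    0.83  0.75  0.63]
160 180 [-0.33  0.65 -0.1   1.97  0.12  0.53 -2.44]
160 0 [ 0.11  0.75 -0.72  1.94  0.74  0.73  0.17]
[ 0.31  0.42 -0.19  1.99  0.11  0.74 -1.2 ]
2.6417 [ 478.7 -140.7  180. ] -0.1922283421684345 [0.   0.65 0.2 ]
3.7583 [ 479.  -140.8   83.5] [-0.21 -0.57  0.36]
```

View pics/z1.png

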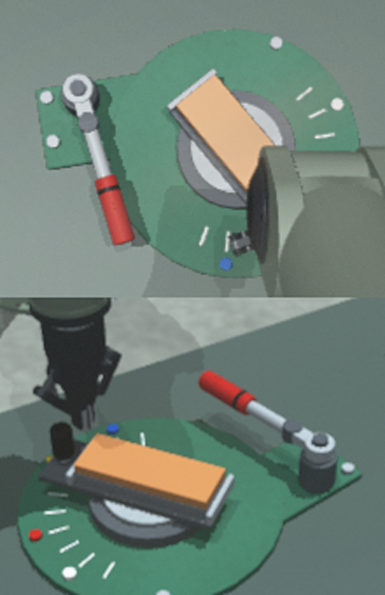

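The closed fingertips are beside the post at about half its height, and nothing is touched. Next I'll push along the arc and log the force.

```bash
python3 - <<'E'
from h import *
for a in np.arange(-159,-125,2.5):
    line_to(P3(pol(C,122,a),83),q(a+180),velocity=50)
    st=sense();p=np.array(st['ee_pos'][:2])-C;F=st['contact_force'];t=np.radians(a)
    print(round(a,1),round(st['time'],2),'act',np.degrees(np.arctan2(p[1],p[0])).round(1),np.hypot(*p).round(1),'Ft',round(-F[0]*np.sin(t)+F[1]*np.cos(t),2),'Fr',round(F[0]*np.cos(t)+F[1]*np.sin(t),2))
snap('scene','scene2');snap('top','top2')
E
python3 -c "
import cv2,numpy as np
b=cv2.imread('pics/scene2.png')[170:340,200:420]
cv2.imwrite('pics/z2.png',cv2.resize(b,None,fx=3,fy=3,interpolation=cv2.INTER_CUBIC))"
```

```text
-159.0 4.13 act -158.9 122.0 Ft 0.74 Fr -0.11
-156.5 4.39 act -156.5 122.0 Ft -0.06 Fr 0.49
-154.0 4.65 act -154.1 121.9 Ft -2.27 Fr 0.24
-151.5 4.91 act -151.6 122.0 Ft -1.77 Fr -0.56
-149.0 5.17 act -149.0 122.0 Ft -0.57 Fr -1.09
-146.5 5.42 act -146.5 122.1 Ft -0.93 Fr -0.08
-144.0 5.68 act -144.0 122.0 Ft -0.93 Fr -0.24
-141.5 5.94 act -141.6 122.0 Ft -0.29 Fr -0.33
-139.0 6.2 act -139.2 121.9 Ft -1.79 Fr -0.79
-136.5 6.46 act -136.6 121.9 Ft -1.61 Fr -0.93
-134.0 6.72 act -134.0 122.0 Ft -0.82 Fr 0.3
-131.5 6.97 act -131.5 122.0 Ft 0.48 Fr 0.52
-129.0 7.23 act -129.0 122.0 Ft -1.14 Fr -0.08
-126.5 7.49 act -126.6 122.0 Ft -0.52 Fr 0.56
```

View pics/z2.png

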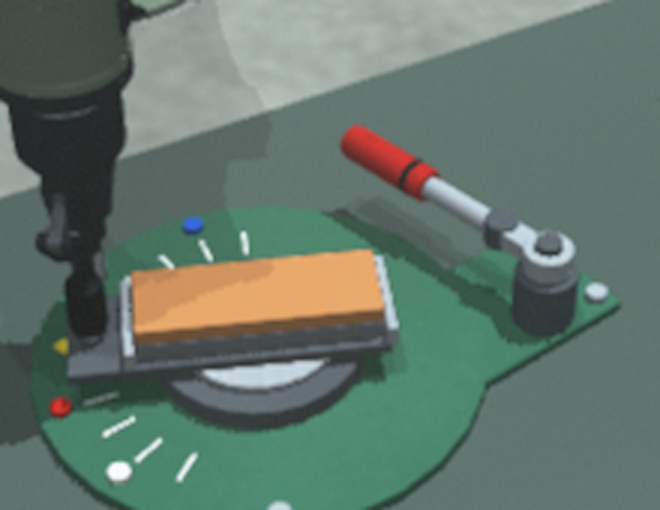

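The yellow pointer is one click short of red, so two clicks are done, matching the force peaks at −154° and −139°. I'll push the last one to −113.5°, back off and look.

```bash
python3 - <<'E'
from h import *
for a in [-124,-121.5,-119,-117,-115,-113.5]:
    line_to(P3(pol(C,122,a),83),q(a+180),velocity=40)
    st=sense();F=st['contact_force'];t=np.radians(a)
    print(a,round(st['time'],2),'Ft',round(-F[0]*np.sin(t)+F[1]*np.cos(t),2))
wait(0.2)
line_to(P3(pol(C,122,-130),83),velocity=120)
line_to(P3(pol(C,122,-130),170),velocity=150)
# on to the far side of handle, clear of dial camera view
movep(P3(pol(B,160,217),170),q(37))
snap('scene','scene3');snap('top','top3');print(sense()['time'])
E
python3 -c "
import cv2,numpy as np
a=cv2.imread('pics/top3.png')[150:320,230:450];b=cv2.imread('pics/scene3.png')[170:340,200:420]
cv2.imwrite('pics/z3.png',cv2.resize(np.hstack([a,b]),None,fx=1.8,fy=1.8,interpolation=cv2.INTER_CUBIC))"
```

```text
-124 7.88 Ft -1.79
-121.5 8.16 Ft -1.63
-119 8.44 Ft -0.8
-117 8.7 Ft 0.07
-115 8.96 Ft -0.87
-113.5 9.21 Ft 0.63
11.5167
```

View pics/z3.png

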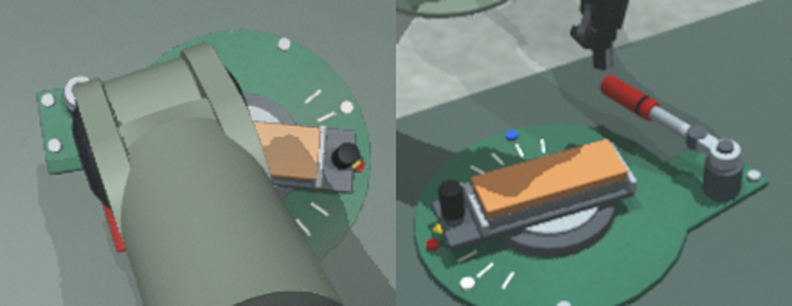

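Both views show the pointer at the red button: top at about (429,241), scene at (220,297). Now the lock. I'll lower the closed fingers on the dial side of the grip and push clockwise until the force steps up.

```bash
python3 - <<'E'
from h import *
s,t=pickle.load(open('scene3.pkl','rb')),pickle.load(open('top3.pkl','rb'))
from meas import red,yel,pick
for z,k,f,b in[(18,'red',red,(205,285,235,315)),(37,'yel',yel,(205,285,235,315))]:
    a=pick(s,f,b,4);p=onz(s,a[1],a[2],z)[:2]-C;print(k,a,np.hypot(*p).round(1),np.degrees(np.arctan2(p[1],p[0])).round(1))
b=line_to(P3(pol(B,160,217),68),velocity=120,contact_N=8)
print('contact',b,np.round(sense()['ee_pos'],1))
F0=np.array(sense()['contact_force'])
hit=0
for a in np.arange(214,164,-2.0):
    line_to(P3(pol(B,160,a),68),q(max(a-180,-6)),velocity=45)
    st=sense();F=np.array(st['contact_force']);r=np.radians(a);Ft=-F[0]*np.sin(r)+F[1]*np.cos(r)
    print(a,round(st['time'],2),'Ft',round(Ft,2),'Fz',round(F[2],1))
    if Ft>5: break
snap('scene','scene4');snap('top','top4')
E
python3 -c "
import cv2,numpy as np
a=cv2.imread('pics/top4.png')[150:320,230:450];b=cv2.imread('pics/scene4.png')[170:340,230:450]
cv2.imwrite('pics/z4.png',cv2.resize(np.hstack([a,b]),None,fx=1.8,fy=1.8,interpolation=cv2.INTER_CUBIC))"
```

```text
red (np.int32(29), np.float64(219.7), np.float64(305.5)) 150.7 -95.7
yel (np.int32(24), np.float64(222.9), np.float64(296.7)) 140.6 -97.2
contact False [533.1   3.4  68.6]
214.0 12.85 Ft 0.29 Fz 0.1
212.0 13.12 Ft 0.52 Fz -0.5
210.0 13.4 Ft 0.88 Fz -0.2
208.0 13.68 Ft 0.35 Fz 0.0
206.0 13.95 Ft -0.19 Fz -0.2
204.0 14.22 Ft 0.08 Fz 0.6
202.0 14.5 Ft 0.89 Fz 0.0
200.0 14.78 Ft 0.05 Fz -0.4
198.0 15.05 Ft 0.45 Fz 0.1
196.0 15.32 Ft -0.21 Fz -0.5
194.0 15.6 Ft 0.14 Fz -0.5
192.0 15.88 Ft -0.27 Fz 0.1
190.0 16.15 Ft 0.35 Fz 0.3
188.0 16.43 Ft 0.84 Fz 1.1
186.0 16.7 Ft 0.19 Fz -0.0
184.0 16.98 Ft 0.57 Fz -0.6
182.0 17.25 Ft 0.36 Fz -1.1
180.0 17.52 Ft 0.09 Fz 0.5
178.0 17.8 Ft -0.38 Fz -0.1
176.0 18.07 Ft -0.14 Fz 0.4
174.0 18.35 Ft -0.13 Fz 0.3
172.0 18.62 Ft 9.43 Fz 0.2
```

View pics/z4.png

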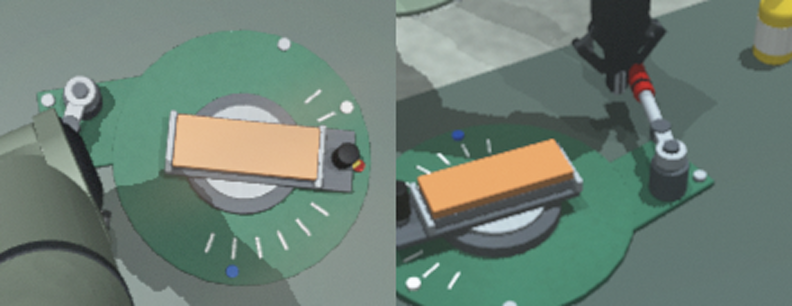

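The force stepped to 9.4 N at 172°, after about 0.6 rad of turning, so the bolt is tight. Next I'll rotate about the hinge in small steps to fold it by about 0.15–0.2 rad.

```bash
python3 - <<'E'
from h import *
piv=pol(B,45,162.6)
p=np.array(sense()['ee_pos'][:2])-piv; a0=np.degrees(np.arctan2(p[1],p[0])); R=np.hypot(*p); print('R',R,'a0',a0, np.round(sense()['qpos'],2))
for d in [2,4,6,8,9.5]:
    a=a0-d
    line_to(P3(pol(piv,R,a),68),velocity=30)
    F=np.array(sense()['contact_force']);r=np.radians(a);print(d,round(-F[0]*np.sin(r)+F[1]*np.cos(r),2),np.round(F,1))
snap('scene','scene5');snap('top','top5');print(sense()['time'],sense()['ee_pos'])
E
python3 -c "
import cv2,numpy as np
a=cv2.imread('pics/scene4.png')[160:280,300:450];b=cv2.imread('pics/scene5.png')[160:280,300:450]
cv2.imwrite('pics/z5.png',cv2.resize(np.hstack([a,b]),None,fx=2.6,fy=2.6,interpolation=cv2.INTER_CUBIC))"
```

```text
R 115.79195127331455 a0 176.34253460757498 [-0.31  0.63 -0.06  2.01  0.07  0.5  -2.1 ]
2 9.29 [ 2.3 -9.6  0.4]
4 9.36 [ 1.4 -9.6  0.3]
6 9.88 [  1.8 -10.3  -0.5]
8 9.79 [  1.2 -10.3  -0.2]
9.5 9.41 [ 0.7 -9.8 -0.4]
20.175 [504.76291104 137.80906493  67.81832726]
```

View pics/z5.png

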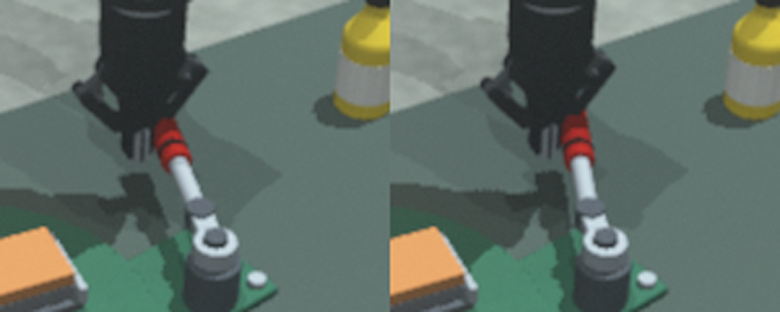

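```bash
python3 - <<'E'
from h import *
for tag,h,r,x0 in[('scene4',(202,208),(172,153),0),('scene5',(590,208),(578,153),390)]:
    s=pickle.load(open(tag+'.pkl','rb'))
    f=lambda p:onz(s,300+(p[0]-x0)/2.6,160+p[1]/2.6,76)[:2]
    H,G=f(h),f(r);d=G-H;b=f((215+(390 if x0 else 0),238));e=H-b
    print(tag,'hinge',H.round(1),'handle dir',np.degrees(np.arctan2(d[1],d[0])).round(1)%360,'len',np.hypot(*d).round(1),'head dir',np.degrees(np.arctan2(e[1],e[0])).round(1)%360)
E
```

```text
scene4 hinge [616.5 117.1] handle dir 166.8 len 79.7 head dir 162.9
scene5 hinge [615.7 115.6] handle dir 155.1 len 76.9 head dir 165.3
```

The handle swung about 11° while the head stayed still. Together with the pusher geometry (about 0.175 rad), the fold is between 0.13 and 0.2 rad, so it is broken over and well under 0.35. I'll back off slowly and check.

```bash
python3 - <<'E'
from h import *
piv=pol(B,45,162.6)
for a in (172,177,190): line_to(P3(pol(piv,115.8,a),68),velocity=50)
F=sense()['contact_force'];print(np.round(F,1))
p=sense()['ee_pos'];line_to([p[0],p[1],200],velocity=150)
movep([430,-300,260],q(24))
wait(0.3)
snap('scene','scene6');snap('top','top6');print(sense()['time'],np.round(sense()['contact_force'],2))
E
python3 -c "
import cv2,numpy as np
a=cv2.imread('pics/top6.png');b=cv2.imread('pics/scene6.png')
cv2.imwrite('pics/z6.png',np.hstack([cv2.resize(a[150:320,230:450],None,fx=1.8,fy=1.8),cv2.resize(b[170:340,200:420],None,fx=1.8,fy=1.8)]))"
```

```text
[ 0.1  0.3 -0.2]
24.4917 [1.02 0.44 0.75]
```

View pics/z6.png

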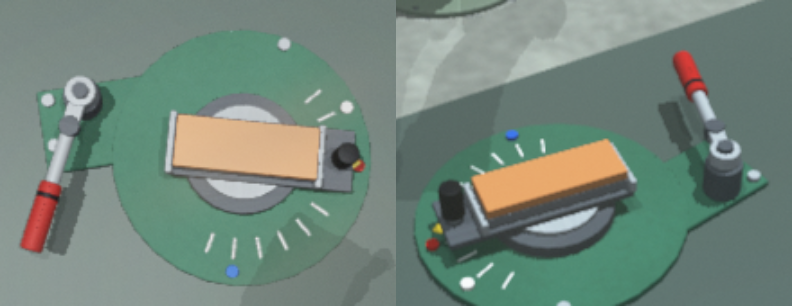

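View pics/scene6.png

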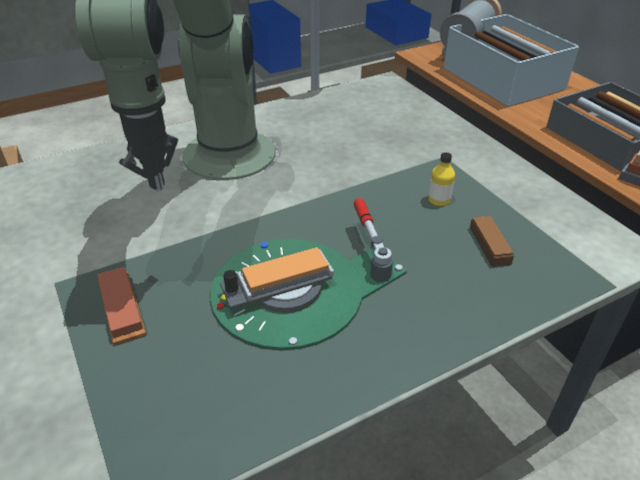

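```bash
python3 - <<'E'
from h import *
from meas import red,yel,pick
for tag in('0','6'):
    s=pickle.load(open(f'top{tag}.pkl','rb'));hsv=cv2.cvtColor(s['image'],cv2.COLOR_RGB2HSV).astype(int);v,u=np.mgrid[0:480,0:640]
    q_=np.argwhere(red(*[hsv[...,i] for i in range(3)])&(u>235)&(u<320)&(v>235)&(v<300))
    P=np.array([onz(s,b,a,73)[:2] for a,b in q_]);mu=P.mean(0);ax=np.linalg.eigh(np.cov((P-mu).T))[1][:,1];ax=-ax*np.sign(ax[0]);d=mu-B
    print(tag,mu.round(1),'from bolt',np.degrees(np.arctan2(d[1],d[0])).round(1)%360,np.hypot(*d).round(1),'axis',np.degrees(np.arctan2(ax[1],ax[0])).round(1)%360)
s=pickle.load(open('scene6.pkl','rb'))
for z,f in((18,red),(37,yel)):
    a=pick(s,f,(205,285,235,315),4);p=onz(s,a[1],a[2],z)[:2]-C;print(np.hypot(*p).round(1),np.degrees(np.arctan2(p[1],p[0])).round(1))
for t,bx in(('top',[(480,235,540,345),(105,155,180,300)]),('scene',[(90,262,150,345),(420,150,520,270)])):
    A=pickle.load(open(t+'0.pkl','rb'))['image'].astype(int);D=pickle.load(open(t+'6.pkl','rb'))['image'].astype(int)
    for b in bx: print(t,b,(abs(A-D).max(2)[b[1]:b[3],b[0]:b[2]]>60).sum())
E
```

```text
0 [508.2  53. ] from bolt 197.0 159.3 axis 197.0
6 [507.7 146.1] from bolt 163.1 159.7 axis 162.8
150.6 -95.8
140.4 -97.1
top (480, 235, 540, 345) 2388
top (105, 155, 180, 300) 0
scene (90, 262, 150, 345) 651
scene (420, 150, 520, 270) 0
```

```bash
python3 -c "
from workcell import *
print(sense()['time']);print(sign_off())"
```

```text
24.4917
the job is handed in; nothing more can be done
None
```

The holder is in the red marker's notch and the lock is tight. I handed the job in at 24.5 s with the robot touching nothing.

- **Holder:** I pushed the post three clicks counter-clockwise. In the last picture the pointer is at −97.1° and the red button at −95.8°. That 1.3° gap is within measuring error, as notches are 15° apart.
- **Lock:** I pushed the red handle clockwise. It turned 34° (about 0.59 rad), then the force stepped up to about 9.4 N, so the bolt was hard up.
- **Breakover:** I folded the handle about 0.175 rad by the pusher geometry. A rough reading from the picture gave 0.13 to 0.2 rad, so it is past 0.10 and well below 0.35.
- **Spring-back:** Released, the handle is straight again. Its axis reads 162.8° and the line from the bolt to the grip reads 163.1°.
- **Loose things:** The bottle and the honing block look unchanged in both views. My before-and-after comparison failed for the whetstone, because pixels there differed in both views. I put that down to the arm and its shadow. By eye it lies in the same place in the scene view, and the fingers never went down near it.
- **Dial fit:** My first circle fits of the dial were wrong, so I took the swivel axis from the red and blue buttons and the bolt instead. A later rim fit agreed to within about 2 mm.

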